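# Take the piled burner parts apart onto their service places

### The arm

A 6-joint arm with a two-finger parallel gripper is mounted at the origin on the work surface. World frame = base frame: x ahead of the robot, y to its left, z up, the work surface at z = 0. Lengths are in m, angles in degrees, forces in N, time in s.
With the tool pointing down it reaches from about 0.25 to 0.725 m from the base axis. Payload 9.7 kg.
Tool frame: the origin (TCP) lies at the very end of the fingers, on their centre line; the grasp point (between the pads) lies 19 mm behind it; z points along the fingers, y is the direction in which the jaws open and shut (so a half turn about z gives the same grasp; the last joint's range is limited). The gripper opens to 85 mm and grips with 20 to 120 N. Pads are 22 mm wide; open, the fingers measure 114 mm over their backs; the gripper's body (76 mm by 85 mm) begins 54 mm behind the grasp point. The pads swing forward as they close: fully open they stand 13 mm farther back than shut.
Start: joints at [67.552, 4.979, 10.078, 95.1, 0, 90], TCP at [0.21, 0.508, 0.231] pointing down, gripper open.
Joint ranges: [-179.16, 179.16], [-48.56, 103.87], [-65.8, 70.77], [-126.05, 130.52], [-82.76, 87.17], [-180, 180]. Speed limits (degrees/s): [127.2, 127.2, 147.25, 180, 180, 180].

### API

Orientations are given as [roll, pitch, yaw] about the fixed x, y, z axes, in that order (R = Rz(yaw) Ry(pitch) Rx(roll)).
In Python, from workcell import bot gives the robot as it stands.
- The arm moves only by the shell command python3 -m pendant 'ROWS' [FORCE]. ROWS is JSON, a list that holds one entry, the list of rows, each a list of 7 numbers: the shift along the tool's x, y, z in cm, then the turn, a rotation vector about the tool's x, y, z in rad, then the opening in per cent of the stroke, from 0 (shut) to 100 (fully open). In form: [[[dx, dy, dz, ax, ay, az, gripper], ...]]. A call has 1 to 5 rows; each row shifts and turns the pose as measured when the row begins, along the tool's axes as they then stand; what a row does not reach is not made up. A row lasts 1/12 s, in which the tool goes at most 41.7 mm and 7.16 degrees, less where a joint would pass 70% of its speed; a pose out of reach is approached as far as the arm can. A call with a gripper value outside its range is refused whole. The fingers move at their own pace and stop on an object; FORCE is the grip in N (left out, the last holds). Time passes only in rows, so rows that do not move let the fingers close. It gives the time, the measured TCP pose, the force and the opening at its end, in the units of the state.
- bot.get_obs(): the state, without advancing time (a new reading comes with each control period).
- bot.camera(name): name is "scene" or "top"; returns the picture (384x512x3 uint8, red, green, blue); there is no depth.
- bot.get_calibration(name): a dict with "intrinsics" (3x3 intrinsics, pixels), "D" ([k1, k2, p1, p2, k3] as OpenCV has them; the pictures are not rectified), "pose" (4x4, takes a point from camera to world coordinates). Camera axes: x right, y down, z forward; pixel columns grow to the right and rows downward; lengths in m; the calibration is good to about 2 mm. A picture is of the moment at which its call begins. get_calibration takes no time and is no camera call.
- bot.job_done(): hands the job in, once; it reports no verdict.
Trained networks look in the newest picture that a camera, given by its name, has taken for a name from the list of things; names that differ only in an ending like _2 or _b are one class to them, and where a whole thing is asked for, a point or a joint stands for the part that bears it (a point fixed in the world has none). Each returns a list of dicts, best first, with "confidence" (0 to 1); they miss things now and then, are a little off and sometimes report something else, mostly with a low value. They report only what shows in the picture. A call takes as long as a camera call. They do not tell look-alikes from the thing itself.
- bot.masks_of(camera, thing): "pixels" (384x512 bool, what is visible of it) and "extent" ([left, top, right, bottom] in pixels, round what is visible of it).
- bot.mark_of(camera, thing): "uv" ([column, row] in pixels: a listed point, or the origin of a listed thing).
The state is a dict: "time": time; "q": joint angles; "qd": joint speeds; "joint_efforts": joint torques, N m; "ee_pos": TCP position; "tcp_rot": TCP orientation; "wrist_force": force on the tool from outside, world axes, zero at the start; "torque": the same for the moment, N m; "opening": finger opening in m.
Only numpy, scipy, OpenCV 4.12 (cv2) and the standard library are available. Lean on these libraries where they do the work, as an engineer would, in place of code of your own. Each camera call takes 0.05 s, during which the arm holds its last target. There are 200 camera calls.

### The job

The washed parts of the spectrometer's burner stand on two cork pads, three of them piled up. Take the pile apart and set every part upright and flat on its own place, without letting any of them fall or tip over: the burner head lengthwise in the middle of the long narrow tray, the brass ring over the post and down on its plate, the round black chamber inside the round dish, and the aluminium manifold block inside the wider rectangular tray. Leave the glass flask and the beaker where they stand.

Things in the scene. Friction and masses are not known exactly. Their poses are not given: they have to be found in the camera images.
- head: burner head: bright steel bar 100 x 30 x 30 mm with a thin black slot along its top, on a round neck (28 mm across, z 8 to 19 mm) with a round foot 40 mm across and 8 mm thick; 48 mm tall in all, 0.3 to 0.52 kg. The bar spans z 18 to 48 mm. Origin at the centre of the foot's underside, x along the bar, z up. At the start it stands on the ring, on top of the three-high pile.
- ring: plain brass locking ring, 56 mm outside, 28 mm hole right through, 22 mm high, 0.15 to 0.26 kg. Origin at the centre of its underside, z along its axis, up. At the start it lies flat under the burner head, on the chamber or the manifold, whichever is at the bottom of that pile.
- chamber: mixing chamber: black plastic drum 66 mm across, 44 mm high, a thin grey band round it near the top, and a drain stub 12 mm thick that sticks out along +x to 52 mm from the axis, its centre 31 mm up; 0.15 to 0.26 kg. Origin at the centre of its underside, z up. Stands on a 4 mm cork pad at the start, either alone or under the pile.
- manifold: gas manifold: aluminium block 84 (x) x 56 (y) x 44 (z) mm with small brass ports in its long sides; 0.37 to 0.65 kg. Origin at the centre of its underside, z up. Stands on a 4 mm cork pad at the start, either alone or under the pile.
- long_tray: place of the burner head: long narrow steel tray fixed to the table, inside 126 (x) x 56 (y) mm, floor 3 mm thick, its 4 mm thick lip rising to 10 mm above the table. Origin at the centre of its underside (on the table), x along its length. The head's foot goes on the floor at the middle, its bar along the tray (either way round).
- block_tray: place of the manifold: wider, white rectangular tray fixed to the table, inside 100 (x) x 72 (y) mm, floor 3 mm thick, its 4 mm thick lip rising to 10 mm above the table. Origin at the centre of its underside, x along its length. The block fits long side along x, either way round.
- dish: place of the chamber: round white ceramic dish fixed to the table, inside 86 mm across, floor 3 mm thick, its 4 mm thick rim rising to 10 mm above the table. Origin at the centre of its underside. The chamber may stand in it with its stub in any direction.
- post: place of the ring: upright steel post 12 mm thick with a tapered tip, top 42 mm above the table, on a round grey plate 80 mm across and 4 mm thick fixed to the table. Origin at the centre of the plate's underside, on the post's axis. The ring goes over the post and lies flat on the plate.
- flask: bystander: stoppered glass flask, 72 mm across at its widest, 170 mm tall, loose, off to the right of the work (-y). Origin at the centre of its underside. Not to be moved.
- beaker: bystander: open glass beaker, 72 mm across, 85 mm tall, loose, off to the left of the work (+y). Origin at the centre of its underside. Not to be moved.
Things that resemble listed ones, but are neither listed nor needed, are in the scene too. What is shaped like the head but pink or red is not meant. Leave any orange look-alike of the block_tray alone.

How it is judged:
By the outcome, as a careful person would: the job done as asked, in the order asked, and still so for the second after the job is handed in, with the robot touching nothing.
It also fails if it takes over 120 s, if anything falls off the work surface, if the arm or the gripper's body presses on something with over 40 N, if the wrist force passes 120 N, or if a joint passes its speed limit or range.

## Working session

There is one attempt and no reset: what is moved stays moved. The work goes in short steps, Python scripts to look and compute and a shell command to move; the robot and the scene stay as the last step left them, time stands still between calls to the robot, and variables do not carry over. Pictures are saved under pics/ and viewed, about 12 in all and at most 16, crops included, and the job is handed in when it is done.

```bash
mkdir -p pics; ls; python3 - <<'E'
from workcell import bot
import cv2
print(bot.get_obs())
for n in ("scene","top"):
    im=bot.camera(n); cv2.imwrite(f"pics/{n}0.png",cv2.resize(im[:,:,::-1],(800,600),interpolation=cv2.INTER_CUBIC))
    c=bot.get_calibration(n); print(n,c)
    for t in "head ring chamber manifold long_tray block_tray dish post flask beaker".split():
        print(t,"marks",[(round(d["confidence"],2),[round(float(v)) for v in d["uv"]]) for d in bot.mark_of(n,t)],"ext",[(round(d["confidence"],2),[int(v) for v in d["extent"]]) for d in bot.masks_of(n,t)])
E
```

```text
pics
{'time': 0.0, 'q': array([ 6.75511131e+01,  5.01046875e+00,  1.00341955e+01,  9.50988451e+01,
       -3.21657938e-04,  9.00013918e+01]), 'qd': array([-0.03719022, -0.04548786,  0.11734783,  0.02008318,  0.00719025,
        0.04712826]), 'joint_efforts': array([-2.12984771e-03, -5.20395219e+01,  4.64800608e+01,  1.65514107e-02,
       -3.10164060e-04, -6.54937651e-06]), 'ee_pos': array([0.20993752, 0.50811143, 0.23058681]), 'tcp_rot': array([-1.79924882e+02,  3.23482351e-04,  1.57549722e+02]), 'wrist_force': array([-0.05694806,  0.52787005,  0.16853579]), 'torque': array([ 0.01366496, -0.01913357, -0.03719638]), 'opening': 0.08529791865330033}
scene {'intrinsics': array([[354.8526037 ,   0.        , 248.50559898],
       [  0.        , 354.8526037 , 194.20901056],
       [  0.        ,   0.        ,   1.        ]]), 'D': array([-0.08056151,  0.        ,  0.        ,  0.        ,  0.        ]), 'pose': array([[-0.2892297 ,  0.54692069, -0.78563601,  1.22594996],
       [ 0.95709804,  0.18030413, -0.2268342 ,  0.21300138],
       [ 0.0175931 , -0.81753788, -0.57560603,  0.60787894]
[... 1808 characters left out ...]
amber marks [(0.7, [200, 142]), (0.66, [378, 157])] ext [(0.87, [191, 127, 208, 156])]
manifold marks [(0.47, [196, 194])] ext [(0.57, [183, 182, 209, 204]), (0.53, [317, 130, 345, 168])]
long_tray marks [(0.75, [328, 148])] ext [(0.68, [315, 128, 347, 167])]
block_tray marks [(0.92, [309, 246]), (0.78, [260, 196])] ext [(0.97, [245, 175, 276, 211]), (0.76, [293, 228, 324, 263])]
dish marks [(0.88, [323, 196])] ext [(0.76, [308, 181, 336, 212]), (0.32, [181, 176, 206, 206])]
post marks [(0.74, [256, 145])] ext [(0.6, [243, 133, 267, 156])]
flask marks [(0.96, [380, 157])] ext [(0.81, [370, 142, 404, 169])]
beaker marks [(0.6, [134, 154]), (0.58, [195, 193])] ext [(0.7, [113, 135, 140, 165])]
```

View pics/top0.png

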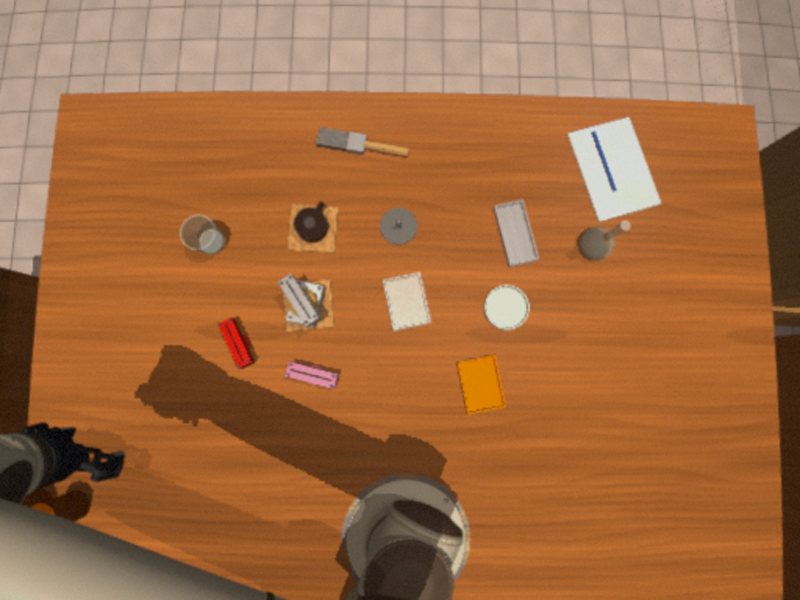

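View pics/scene0.png

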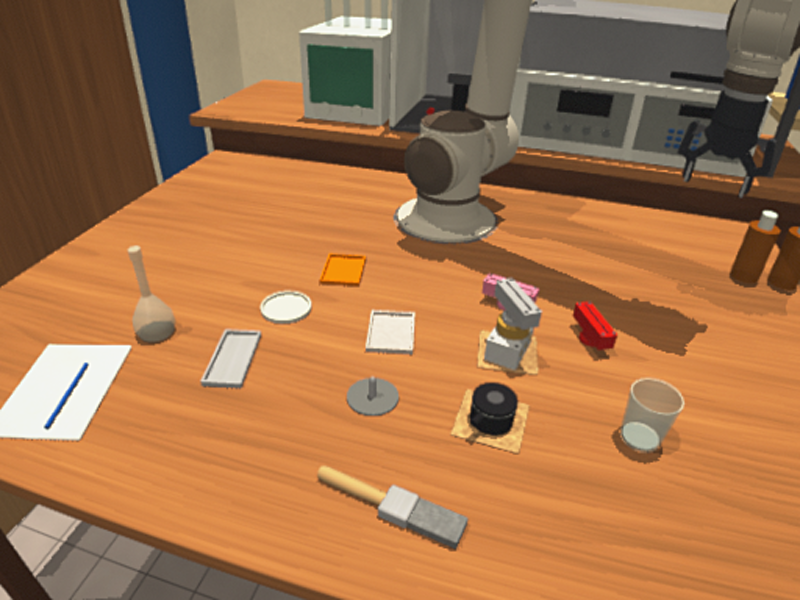

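The top view, in 800x600 pixels, shows three bars shaped like the head. The steel one at (300,300) stands on the pile. The pink one at (311,375) and the red one at (236,342) lie on the table, so they're decoys. The two candidate block trays are white at (407,300), which fits the description, and orange at (482,383), a decoy. The manifold is at the bottom of the pile and the chamber stands alone at (312,226).

Next I'll measure these from the masks and make one enlarged crop.

```bash
cat > h.py <<'E'
from workcell import bot
import cv2, numpy as np
def ray(n,uv):
    c=bot.get_calibration(n); p=cv2.undistortPoints(np.float64(uv).reshape(-1,1,2),c["intrinsics"],c["D"])[:,0]
    d=np.c_[p,np.ones(len(p))]@c["pose"][:3,:3].T; return c["pose"][:3,3],d
def plane(n,uv,z):
    o,d=ray(n,uv); return (o+d*((z-o[2])/d[:,2])[:,None])[:,:2]
def proj(n,P):
    c=bot.get_calibration(n); T=np.linalg.inv(c["pose"]); 
    return cv2.projectPoints(np.float64(P),cv2.Rodrigues(T[:3,:3])[0],T[:3,3],c["intrinsics"],c["D"])[0][:,0]
def rect(n,m,z):
    cs,_=cv2.findContours(m.astype(np.uint8),cv2.RETR_EXTERNAL,cv2.CHAIN_APPROX_NONE); k=max(cs,key=cv2.contourArea)
    # upsample mask for pixel-edge accuracy
    v,u=np.nonzero(m); uv=np.concatenate([np.c_[u+a,v+b] for a in(-.5,.5) for b in(-.5,.5)])
    w=plane(n,uv,z)*1000; (cx,cy),(a,b),t=cv2.minAreaRect(w.astype(np.float32))
    if a<b: a,b,t=b,a,t+90
    return [round(float(x),1) for x in (cx,cy,a,b,(t+90)%180-90)], (plane(n,np.c_[u,v],z).mean(0)*1000).round(1)
def big(n,box,name,pts=None,s=8):
    im=bot.camera(n); x0,y0,x1,y1=box
    o=cv2.resize(im[y0:y1,x0:x1,::-1],None,fx=s,fy=s,interpolation=cv2.INTER_CUBIC)
    for p in (pts if pts is not None else []): cv2.circle(o,tuple(int(round((p[i]-(x0,y0)[i]+.5)*s)) for i in(0,1)),2,(0,255,0),-1)
    cv2.imwrite(f"pics/{name}.png",o)
E
python3 - <<'E'
from h import *
im={n:bot.camera(n) for n in("top","scene")}
for n in im:
  for t,z in [("head",.118),("head",.07),("chamber",.048),("manifold",.048),("long_tray",.01),("block_tray",.01),("dish",.01),("post",.004),("ring",.07),("flask",.03),("beaker",.0)]:
    for d in bot.masks_of(n,t):
        print(n,t,round(d["confidence"],2),[int(v) for v in d["extent"]],*rect(n,d["pixels"],z),im[n][d["pixels"]].mean(0).round())
big("top",(170,110,250,210),"pile",s=6)
big("scene",(280,165,380,290),"pile_s",s=5)
a,b=cv2.imread("pics/pile.png"),cv2.imread("pics/pile_s.png")
b=cv2.resize(b,(int(b.shape[1]*.96),600)); a=cv2.resize(a,(320,400)); 
H=np.zeros((600,800,3),np.uint8);H[:400,:320]=a;H[:,320:]=b[:,:480];cv2.imwrite("pics/both.png",H)
E
```

```text
top head 0.86 [180, 176, 207, 205] [467.5, 203.5, 106.2, 39.6, 34.1] [465.6 204.1] [169. 156. 145.]
top head 0.63 [140, 201, 161, 236] [387.7, 316.7, 98.7, 46.5, 27.5] [385.9 319.1] [174.  34.  18.]
top head 0.56 [188, 235, 214, 249] [329.7, 175.9, 94.6, 33.9, 77.0] [328.6 176.3] [195. 125. 140.]
top head 0.86 [180, 176, 207, 205] [473.4, 212.1, 111.2, 41.5, 34.1] [471.4 212.7] [169. 156. 145.]
top head 0.63 [140, 201, 161, 236] [389.8, 330.6, 103.4, 48.7, 27.5] [387.9 333.1] [174.  34.  18.]
top head 0.56 [188, 235, 214, 249] [329.1, 183.1, 99.1, 35.5, 77.0] [327.9 183.6] [195. 125. 140.]
top chamber 0.72 [191, 127, 208, 158] [631.0, 199.4, 78.1, 68.5, 15.4] [631.7 197.6] [65. 46. 36.]
top manifold 0.68 [181, 179, 207, 208] [467.7, 203.6, 92.5, 61.0, -18.8] [476.9 199.7] [168. 158. 143.]
top long_tray 0.94 [318, 129, 343, 171] [626.3, -230.6, 139.6, 70.9, 13.2] [ 625.9 -229.9] [179. 165. 153.]
top block_tray 0.89 [293, 226, 321, 261] [311.6, -152.6, 115.4, 89.4, 11.5] [ 311.5 -152.7] [212. 123.   4.]
top block_tray 0.65 [246, 176, 276, 210] [480.6, 3.4, 112.3, 86.2, 12.8] [480.8   3
[... 1379 characters left out ...]
 168, 247] [635.9, -223.6, 145.8, 73.4, 13.0] [ 640.9 -222.6] [195. 189. 178.]
scene block_tray 0.67 [232, 201, 263, 228] [490.2, 3.3, 126.2, 84.4, 14.7] [492.8   4.9] [223. 211. 193.]
scene dish 0.88 [170, 186, 200, 207] [479.9, -201.0, 107.5, 91.8, 27.5] [ 481.8 -201.3] [222. 218. 201.]
scene post 0.98 [221, 241, 254, 266] [644.0, 21.9, 81.1, 79.7, 17.8] [645.8  22.7] [138. 135. 124.]
scene ring 0.58 [318, 204, 338, 216] [500.7, 200.8, 69.3, 48.0, 55.7] [502.6 205. ] [126.  98.  52.]
scene flask 0.69 [83, 160, 110, 221] [523.9, -461.6, 354.7, 69.1, 39.8] [ 580.6 -420.2] [165. 140. 109.]
scene beaker 0.79 [395, 239, 438, 289] [550.1, 441.6, 179.3, 86.8, -11.6] [548.8 437.1] [164. 145. 118.]
```

View pics/both.png

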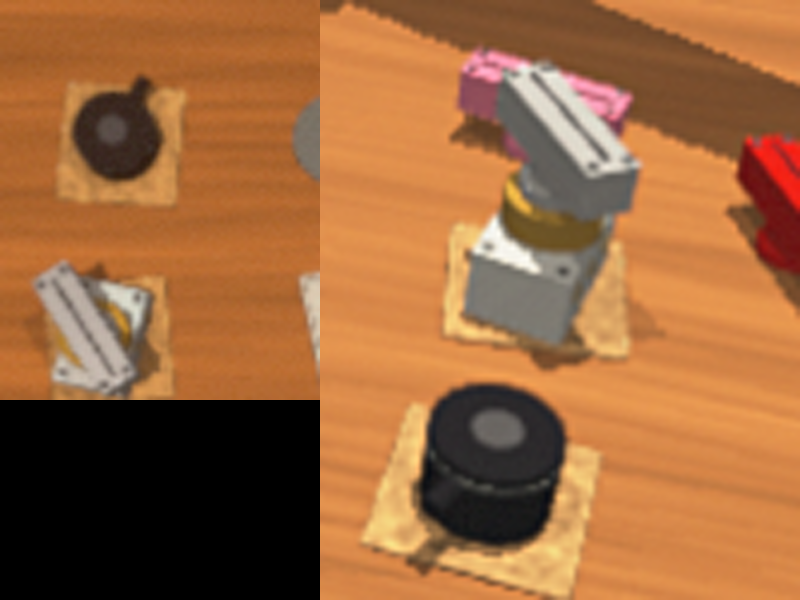

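The enlarged crop confirms the bright steel head is on the brass ring, which sits on the aluminium block; the black chamber stands alone with its stub pointing away from the robot. I'll refine the poses by fitting model silhouettes in both views.

```bash
cat >> h.py <<'E'
from scipy.optimize import minimize
def box(x,y,z0,z1): return [np.array([[a*x/2,b*y/2,z] for a in(-1,1) for b in(-1,1) for z in(z0,z1)])]
def cyl(r,z0,z1): t=np.linspace(0,2*np.pi,40); return [np.array([[r*np.cos(a),r*np.sin(a),z] for a in t for z in(z0,z1)])]
stub=[box(30,12,25,37)[0]+[37,0,0]]
M=dict(head=box(100,30,18,48)+cyl(14,8,19)+cyl(20,0,8),ring=cyl(28,0,22),chamber=cyl(33,0,44)+stub,manifold=box(84,56,0,44),
 long_tray=box(134,64,0,10),block_tray=box(108,80,0,10),dish=cyl(47,0,10),post=cyl(40,0,4)+cyl(6,0,40))
S=4
def render(n,t,x,y,yaw,z):
    c,s=np.cos(np.radians(yaw)),np.sin(np.radians(yaw)); im=np.zeros((384*S,512*S),np.uint8)
    for P in M[t]:
        W=np.c_[P[:,0]*c-P[:,1]*s+x,P[:,0]*s+P[:,1]*c+y,P[:,2]+z]/1000
        h=cv2.convexHull(((proj(n,W)+.5)*S).astype(np.float32))
        cv2.fillConvexPoly(im,np.round(h*16).astype(np.int32),1,shift=4)
    return im
def fit(t,z,p0,masks):
    big_={n:cv2.resize(m.astype(np.uint8),None,fx=S,fy=S,interpolation=cv2.INTER_NEAREST) for n,m in masks.items()}
    def f(p):
        L=0
        for n,m in big_.items():
            r=render(n,t,*p,z); L+=1-(r&m).sum()/max(1,(r|m).sum())
        return L/len(big_)
    r=minimize(f,p0,method="Nelder-Mead",options=dict(initial_simplex=np.array(p0)+np.array([[0,0,0],[6,0,3],[0,6,-3],[-4,-4,6]]),xatol=.1,fatol=1e-4,maxiter=120))
    return r.x.round(1),round(float(r.fun),3)
def find(n,t,z,p0,maxd=40):
    bst=None
    for d in bot.masks_of(n,t):
        v,u=np.nonzero(d["pixels"]); r=render(n,t,*p0,z); rv,ru=np.nonzero(r)
        e=np.hypot(u.mean()+.5-ru.mean()/S,v.mean()+.5-rv.mean()/S)
        if e<maxd/3 and (bst is None or e<bst[0]): bst=(e,d["pixels"])
    return None if bst is None else bst[1]
def measure(t,z,p0,cams=("top","scene")):
    ms={}
    for n in cams:
        m=find(n,t,z,p0)
        if m is not None: ms[n]=m
    print(t,"both",*fit(t,z,p0,ms) if ms else ("none",), *[(n,*fit(t,z,p0,{n:m})) for n,m in ms.items()])
E
python3 - <<'E'
from h import *
for n in("top","scene"): bot.camera(n)
for a in [("head",70,(467,203,34)),("chamber",4,(631,199,-20)),("manifold",4,(472,200,-18)),("ring",48,(472,200,0)),("long_tray",0,(627,-228,13)),("block_tray",0,(481,3,12)),("dish",0,(473,-206,0)),("post",0,(642,20,0))]: measure(*a)
E
```

```text
head both [468.  207.8  31.4] 0.121 ('top', array([468. , 208.1,  34.8]), 0.123) ('scene', array([468.7, 208.1,  29.8]), 0.096)
chamber both [635.9 201.5 -21.9] 0.154 ('top', array([636.2, 200.4, -23.7]), 0.152) ('scene', array([632.4, 203.2, -22.3]), 0.139)
manifold both [473.2 207.  -10.1] 0.594 ('top', array([467.8, 203.3, -19.1]), 0.779) ('scene', array([477. , 206.8, -10.6]), 0.404)
ring both [472.4 209.6  -4.3] 0.724 ('top', array([468.5, 210.4,  -6.6]), 0.962) ('scene', array([472.3, 209.8,  -4.4]), 0.486)
long_tray both [ 629.7 -229.7   14.8] 0.049 ('top', array([ 629.7, -229.7,   14.8]), 0.049)
block_tray both [480.5   1.4  13.9] 0.045 ('top', array([480.5,   1.4,  13.9]), 0.045)
dish both [ 470.4 -206.4    1.7] 0.099 ('top', array([ 470.8, -206.6,    1.9]), 0.074) ('scene', array([ 4.706e+02, -2.050e+02,  2.000e-01]), 0.119)
post both [ 6.422e+02  2.160e+01 -3.000e-01] 0.059 ('top', array([642.3,  21.9,  -1. ]), 0.046) ('scene', array([642.4,  20.9,  -1. ]), 0.068)
```

Both cameras agree to within about 2–4 mm, so I'll move over the head.

```bash
cat > go.py <<'E'
import sys
from h import *
from scipy.spatial.transform import Rotation as R
def go(x,y,z,yaw):
    o=bot.get_obs(); p=o["ee_pos"]*1000; r=R.from_euler("xyz",o["tcp_rot"],degrees=True)
    d=r.inv().apply(np.array([x,y,z])-p)/10; g=R.from_euler("xyz",[180,0,yaw],degrees=True)
    print("now",p.round(1),o["tcp_rot"].round(1),"open",round(o["opening"]*1000,1),"F",o["wrist_force"].round(1),"J1,6",o["q"][[0,5]].round(1),"t",round(o["time"],2))
    print("shift cm",d.round(2),"turn rad",(r.inv()*g).as_rotvec().round(3))
go(*map(float,sys.argv[1:5]))
E
python3 -m pendant '[[[-3.5,-1.8,0,0,0,0,100],[-3.5,-1.8,0,0,0,0,100],[-3.5,-1.8,0,0,0,0,100],[-3.5,-1.8,0,0,0,0,100],[-3.5,-1.8,0,0,0,0,100]]]' 60
python3 -m pendant '[[[-3.5,-1.8,0,0,0,0,100],[-3.5,-1.8,0,0,0,0,100],[-3.5,-1.8,0,0,0,0,100],[-3.5,-1.8,0,0,0,0,100],[-3.5,-1.8,0,0,0,0,100]]]'
python3 go.py 468 208 180 -148
```

```text
time: 4.72
ee_pos: [0.3372, 0.3584, 0.2294]
tcp_rot: [-180.0, -0.1, 158.2]
wrist_force: [1.0, 0.4, -0.5]
opening: 0.0853
time: 5.13
ee_pos: [0.4709, 0.2015, 0.2303]
tcp_rot: [179.9, 0.0, 158.3]
wrist_force: [0.7, 0.3, 0.4]
opening: 0.0856
now [470.9 201.5 230.3] [179.9   0.  158.3] open 85.6 F [0.7 0.3 0.4] J1,6 [23.1 44.8] t 5.13
shift cm [0.51 0.48 5.03] turn rad [ 0.002  0.001 -0.937]
```

```bash

python3 -m pendant '[[[0.5,0.5,1,0,0,-0.118,100],[0,0,1,0,0,-0.118,100],[0,0,1,0,0,-0.118,100],[0,0,1,0,0,-0.118,100],[0,0,1,0,0,-0.118,100]]]' >/dev/null
python3 -m pendant '[[[0,0,0,0,0,-0.118,100],[0,0,0,0,0,-0.118,100],[0,0,0,0,0,-0.118,100],[0,0,0,0,0,0,100],[0,0,0,0,0,0,100]]]'
python3 go.py 468 208 86 -148
python3 - <<'E'
from h import *
for n in("top","scene"): bot.camera(n)
for a in [("head",70,(467,207,32)),("long_tray",0,(629,-229,14)),("block_tray",0,(481,3,12)),("dish",0,(471,-206,0)),("post",0,(642,21,0))]: measure(*a)
big("scene",(280,120,400,250),"above",s=4)
E
```

```text
time: 5.97
ee_pos: [0.4743, 0.1981, 0.1772]
tcp_rot: [-180.0, 0.1, -146.1]
wrist_force: [0.1, 0.3, -0.3]
opening: 0.0854
now [474.3 198.1 177.2] [-1.800e+02  1.000e-01 -1.461e+02] open 85.4 F [ 0.1  0.3 -0.3] J1,6 [ 22.7 -11.2] t 5.97
shift cm [-0.01  1.18  9.12] turn rad [-0.001  0.002  0.033]
head both [470.1 207.6  32.1] 0.406 ('top', array([468.1, 197.9,  43.7]), 0.749) ('scene', array([469.2, 207.7,  31.5]), 0.049)
long_tray both [ 630.6 -228.6   14.3] 0.048 ('top', array([ 630.4, -229.1,   14.8]), 0.044) ('scene', array([ 630.8, -228.3,   14. ]), 0.048)
block_tray both [481.3   2.5  13.6] 0.071 ('top', array([481.2,   3.1,  12.8]), 0.052) ('scene', array([481.4,   2. ,  14. ]), 0.084)
dish both [ 473.1 -206.     1.6] 0.08 ('top', array([ 473.3, -206. ,    1. ]), 0.067) ('scene', array([ 473.6, -205.3,    0.8]), 0.09)
post both [643.1  21.8   1.1] 0.039 ('top', array([643.1,  21.8,   1.1]), 0.039)
```

View pics/above.png

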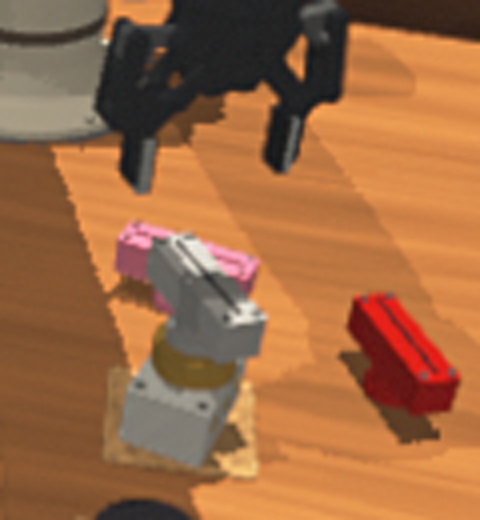

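The gripper stands open over the steel head, clear of it, with the bar at (205,295) in this crop. I'll align it and go down.

```bash

python3 -m pendant '[[[0.1,0.6,0,0,0,0.033,70],[0,0.6,0,0,0,0,70],[0,0,0,0,0,0,70],[0,0,0,0,0,0,70]]]' >/dev/null
python3 go.py 469 208 130 -148.2
```

```text
now [466.7 208.1 177.2] [-1.799e+02  1.000e-01 -1.478e+02] open 60.1 F [ 0.5 -0.9 -0.6] J1,6 [24.  -8.1] t 6.95
shift cm [-0.18 -0.12  4.72] turn rad [-0.001  0.002  0.007]
```

```bash

python3 -m pendant '[[[-0.2,-0.1,3,0,0,0,65],[0,0,3,0,0,0,65],[0,0,2.3,0,0,0,65],[0,0,1,0,0,0,65],[0,0,0,0,0,0,65]]]' 
python3 go.py 469 208 84 -148.2
```

```text
time: 7.37
ee_pos: [0.4708, 0.2089, 0.0829]
tcp_rot: [-179.9, 0.4, -147.6]
wrist_force: [-0.3, -0.7, -0.5]
opening: 0.0559
now [470.8 208.9  82.9] [-179.9    0.4 -147.6] open 55.9 F [-0.3 -0.7 -0.5] J1,6 [24.  -8.5] t 7.37
shift cm [ 0.2   0.02 -0.12] turn rad [-0.002  0.007  0.011]
```

```bash

python3 -m pendant '[[[0.2,0,0,0,0,0,40],[0,0,0,0,0,0,30],[0,0,0,0,0,0,20],[0,0,0,0,0,0,10],[0,0,0,0,0,0,10]]]' 60
python3 -m pendant '[[[0,0,0,0,0,0,10],[0,0,0,0,0,0,10],[0,0,0,0,0,0,10],[0,0,0,0,0,0,10]]]'
python3 - <<'E'
from h import *
big("scene",(290,130,390,250),"grip1",s=5)
E
```

```text
time: 7.78
ee_pos: [0.4698, 0.208, 0.0863]
tcp_rot: [-179.9, 0.5, -147.5]
wrist_force: [1.0, 0.5, -4.4]
opening: 0.0294
time: 8.12
ee_pos: [0.4701, 0.2081, 0.087]
tcp_rot: [-179.9, 0.5, -147.5]
wrist_force: [-0.5, -0.0, -3.8]
opening: 0.0293
```

View pics/grip1.png

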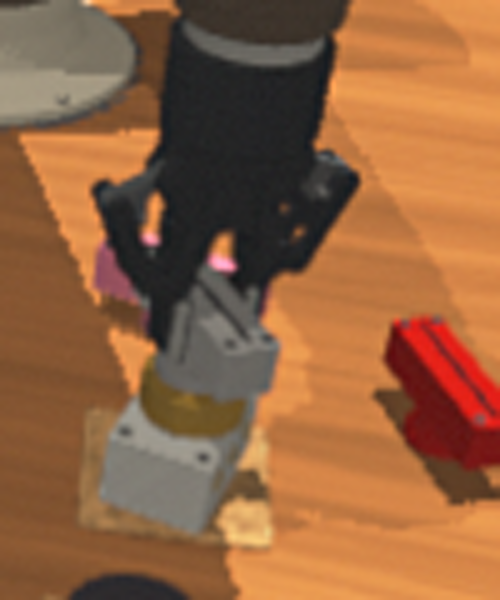

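```bash

python3 -m pendant '[[[0,0,-0.5,0,0,0,10],[0,0,-1,0,0,0,10],[0,0,-2,0,0,0,10],[0,0,-3,0,0,0,10],[0,0,-3,0,0,0,10]]]' 
python3 go.py 630.5 -228.8 190 -165.6
python3 - <<'E'
from h import *
for n in("top","scene"): bot.camera(n)
measure("manifold",4,(473,207,-12));measure("ring",48,(470,208,0))
big("scene",(290,110,390,250),"lift1",s=4)
E
```

```text
time: 8.58
ee_pos: [0.466, 0.2064, 0.1804]
tcp_rot: [-180.0, -0.1, -147.5]
wrist_force: [1.8, 0.7, -5.0]
opening: 0.0294
now [466.  206.4 180.4] [-1.800e+02 -1.000e-01 -1.475e+02] open 29.4 F [ 1.8  0.7 -5. ] J1,6 [23.9 -8.6] t 8.58
shift cm [  9.48 -45.55  -0.91] turn rad [-0.001 -0.002  0.315]
manifold both [458.3 214.7 -21.2] 0.895 ('top', array([458.3, 214.7, -21.2]), 0.895)
ring both [ 4.707e+02  2.095e+02 -1.000e-01] 0.45 ('top', array([466.7, 196.4,  13.5]), 0.843) ('scene', array([ 4.712e+02,  2.095e+02, -4.000e-01]), 0.055)
```

View pics/lift1.png

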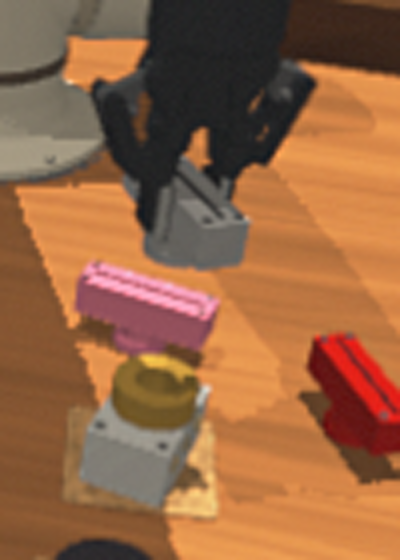

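The head is held level and the ring and block stayed put. On to the long tray.

```bash

python3 -m pendant '[[[0.8,-2,-0.5,0,0,0,10],[0.8,-3,-0.4,0,0,0,10],[0.8,-3.8,0,0,0,0,10],[0.8,-3.8,0,0,0,0,10],[0.8,-3.8,0,0,0,0,10]]]' >/dev/null
python3 -m pendant '[[[0.8,-3.8,0,0,0,0,10],[0.8,-3.8,0,0,0,0,10],[0.8,-3.8,0,0,0,0,10],[0.8,-3.8,0,0,0,0,10],[0.8,-3.8,0,0,0,0,10]]]' >/dev/null
python3 -m pendant '[[[0.8,-3.8,0,0,0,0,10],[0.4,-2.5,0,0,0,0,10],[0,-1.2,0,0,0,0,10],[0,0,0,0,0,0,10],[0,0,0,0,0,0,10]]]'  >/dev/null
python3 -m pendant '[[[0,0,0,0,0,0.105,10],[0,0,0,0,0,0.105,10],[0,0,0,0,0,0.105,10],[0,0,0,0,0,0,10],[0,0,0,0,0,0,10]]]' 
python3 go.py 630.5 -228.8 60 -165.6
```

```text
time: 10.6
ee_pos: [0.6145, -0.2203, 0.1568]
tcp_rot: [179.1, -2.3, -165.8]
wrist_force: [-0.5, -0.4, -4.3]
opening: 0.0289
now [ 614.5 -220.3  156.8] [ 179.1   -2.3 -165.8] open 28.9 F [-0.5 -0.4 -4.3] J1,6 [-19.5 -33.7] t 10.6
shift cm [-1.72 -1.36  9.6 ] turn rad [ 0.016 -0.039 -0.003]
```

```bash

python3 -m pendant '[[[-0.9,-0.7,1.5,0.016,-0.039,0,10],[-0.8,-0.7,1.5,0,0,0,10],[0,0,2,0,0,0,10],[0,0,1,0,0,0,10]]]' 
python3 go.py 630.5 -228.8 30 -165.6
```

```text
time: 10.93
ee_pos: [0.6353, -0.2275, 0.0965]
tcp_rot: [-179.9, 0.2, -164.9]
wrist_force: [-0.4, 0.3, -5.4]
opening: 0.0293
now [ 635.3 -227.5   96.5] [-179.9    0.2 -164.9] open 29.3 F [-0.4  0.3 -5.4] J1,6 [-19.7 -34.8] t 10.93
shift cm [0.51 0.02 6.64] turn rad [-0.002  0.003  0.012]
```

```bash

python3 -m pendant '[[[0.5,0,1,0,0,0.01,10],[0,0,2,0,0,0,10],[0,0,2,0,0,0,10],[0,0,0.7,0,0,0,10],[0,0,0,0,0,0,10]]]' 
python3 go.py 630.5 -228.8 20 -165.6
python3 - <<'E'
from h import *
for n in("top","scene"): bot.camera(n)
big("scene",(90,140,210,265),"tray1",s=5)
measure("head",12,(630,-229,14))
E
```

```text
time: 11.35
ee_pos: [0.6289, -0.227, 0.0325]
tcp_rot: [179.8, -0.3, -164.9]
wrist_force: [0.2, 0.4, -5.5]
opening: 0.0294
now [ 628.9 -227.    32.5] [ 179.8   -0.3 -164.9] open 29.4 F [ 0.2  0.4 -5.5] J1,6 [-19.8 -35. ] t 11.35
shift cm [-0.11 -0.22  1.25] turn rad [ 0.003 -0.005  0.013]
head both [ 632.5 -235.4   26.8] 0.612 ('top', array([ 637.6, -187.5,  -34.3]), 0.905) ('scene', array([ 628.5, -237. ,   25.5]), 0.295)
```

View pics/tray1.png

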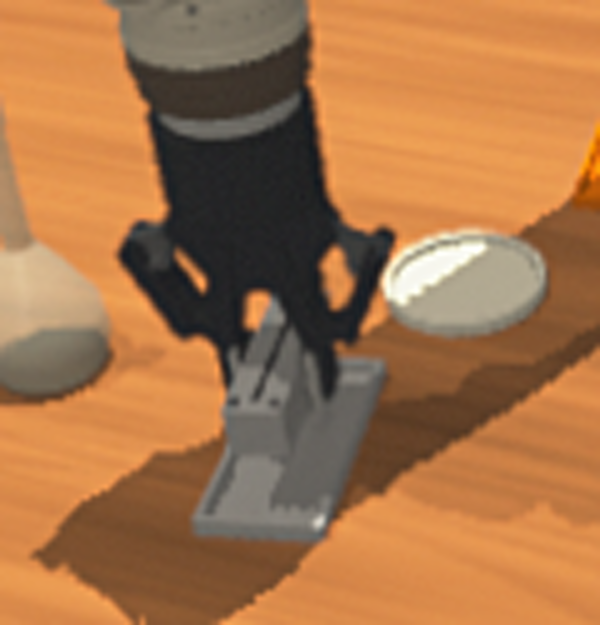

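The head hovers about 12 mm above the tray floor, in line with the tray. I'll lower it until the force changes.

```bash

python3 -m pendant '[[[-0.1,-0.2,0.3,0,0,0.012,10],[0,0,0.4,0,0,0,10],[0,0,0.3,0,0,0,10],[0,0,0.1,0,0,0,10]]]' 
python3 go.py 630.5 -228.8 20 -165.6
```

```text
time: 11.93
ee_pos: [0.6342, -0.2303, 0.0279]
tcp_rot: [-179.8, 0.2, -165.7]
wrist_force: [-0.3, 0.2, -5.1]
opening: 0.0293
now [ 634.2 -230.3   27.9] [-179.8    0.2 -165.7] open 29.3 F [-0.3  0.2 -5.1] J1,6 [-19.9 -34.3] t 11.93
shift cm [0.32 0.24 0.79] turn rad [-0.004  0.004 -0.002]
```

```bash

python3 -m pendant '[[[0.15,0.15,0.2,0,0,0,10],[0.1,0.05,0.2,0,0,0,10],[0,0,0.2,0,0,0,10],[0,0,0,0,0,0,10]]]' >/dev/null
python3 go.py 630.5 -228.8 20 -165.6
```

```text
now [ 630.6 -228.8   20.9] [-179.8    0.2 -165.7] open 29.2 F [ 0.3  0.5 -4.9] J1,6 [-19.9 -34.2] t 12.27
shift cm [0.01 0.01 0.09] turn rad [-0.003  0.004 -0.002]
```

```bash

python3 -m pendant '[[[0,0,0.1,0,0,0,10],[0,0,0.05,0,0,0,10],[0,0,0,0,0,0,10]]]' >/dev/null
python3 go.py 630.5 -228.8 20 -165.6
python3 -m pendant '[[[0,0,0.1,0,0,0,10],[0,0,0.05,0,0,0,10],[0,0,0,0,0,0,10]]]' >/dev/null
python3 go.py 630.5 -228.8 20 -165.6
```

```text
now [ 630.5 -228.7   19.1] [-179.8    0.2 -165.7] open 29.5 F [ 0.1  0.4 -4.8] J1,6 [-19.9 -34.2] t 12.52
shift cm [ 0.   -0.01 -0.09] turn rad [-0.003  0.003 -0.002]
now [ 630.6 -228.8   17.6] [-179.8    0.2 -165.7] open 29.3 F [ 1.2  0.3 -4.7] J1,6 [-19.9 -34.2] t 12.77
shift cm [ 0.01  0.   -0.24] turn rad [-0.003  0.004 -0.002]
```

```bash

for i in 1 2; do python3 -m pendant '[[[0,0,0.1,0,0,0,10],[0,0,0,0,0,0,10]]]' >/dev/null
python3 go.py 630.5 -228.8 20 -165.6 | head -1; done
```

```text
now [ 630.8 -228.9   17.6] [-179.8    0.3 -165.7] open 29.3 F [-0.6 -0.6 -5.3] J1,6 [-19.9 -34.2] t 12.93
now [ 631.1 -229.    17.5] [-179.7    0.3 -165.7] open 29.1 F [ 0.2  0.  -5.4] J1,6 [-19.9 -34.2] t 13.1
```

```bash

for i in 1 2; do python3 -m pendant '[[[0,0,0.15,0,0,0,10],[0,0,0.1,0,0,0,10],[0,0,0,0,0,0,10]]]' >/dev/null
python3 go.py 630.5 -228.8 20 -165.6 | head -1; done
```

```text
now [ 631.3 -229.    17.5] [-179.7    0.4 -165.7] open 29.2 F [-0.6 -0.6 -3.8] J1,6 [-19.9 -34.2] t 13.35
now [ 631.6 -229.1   17.5] [-179.6    0.5 -165.7] open 29.1 F [ 0.   0.3 -4.9] J1,6 [-19.9 -34.2] t 13.6
```

```bash
python3 -m pendant '[[[0,0,0.3,0,0,0,10],[0,0,0.3,0,0,0,10]]]'
python3 - <<'E'
from h import *
o=bot.get_obs();print(o["q"].round(2),o["joint_efforts"].round(1),o["torque"].round(2))
big("scene",(120,170,200,250),"tray2",s=7)
E
```

```text
time: 13.77
ee_pos: [0.6319, -0.2292, 0.0173]
tcp_rot: [-179.6, 0.6, -165.7]
wrist_force: [-14.3, 4.2, 24.8]
opening: 0.0297
[-19.94  21.9    6.46  73.79  -0.   -34.26] [  0.3 -55.5  41.7  -6.6  -0.1   0.1] [1.32 3.23 0.08]
```

View pics/tray2.png

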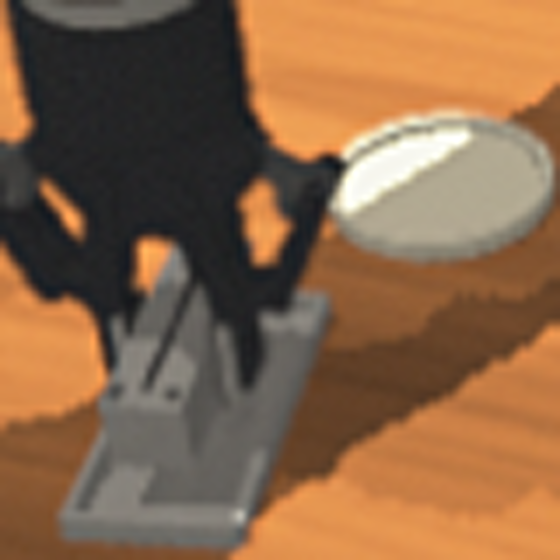

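It's down on the floor, with 25 N of contact force at TCP height 17.3 mm. I'll ease off and release.

```bash
python3 -m pendant '[[[0.1,0,0,-0.006,-0.008,0,10],[0,0,0,0,0,0,10]]]'
python3 -m pendant '[[[0,0,0,0,0,0,50],[0,0,0,0,0,0,50],[0,0,0,0,0,0,50],[0,0,0,0,0,0,50]]]' 
python3 -m pendant '[[[0,0,-2,0,0,0,50],[0,0,-3,0,0,0,50],[0,0,-4,0,0,0,60],[0,0,-4,0,0,0,80],[0,0,-4,0,0,0,100]]]' 
python3 - <<'E'
from h import *
for n in("top","scene"): bot.camera(n)
big("scene",(120,170,200,250),"tray3",s=6)
measure("head",3,(631,-229,14))
E
```

```text
time: 13.98
ee_pos: [0.6312, -0.2296, 0.0183]
tcp_rot: [-179.9, 1.2, -165.7]
wrist_force: [0.5, -1.0, -5.0]
opening: 0.0291
time: 14.32
ee_pos: [0.6321, -0.2299, 0.0176]
tcp_rot: [-179.8, 1.2, -165.7]
wrist_force: [0.3, 0.4, -0.1]
opening: 0.0422
time: 14.73
ee_pos: [0.6244, -0.2284, 0.1801]
tcp_rot: [179.6, 0.3, -165.7]
wrist_force: [0.8, -0.6, -0.3]
opening: 0.0735
head both [ 629.8 -230.    12.8] 0.259 ('top', array([ 632.7, -230.6,   16.8]), 0.42) ('scene', array([ 630. , -229.2,   12.4]), 0.079)
```

View pics/tray3.png

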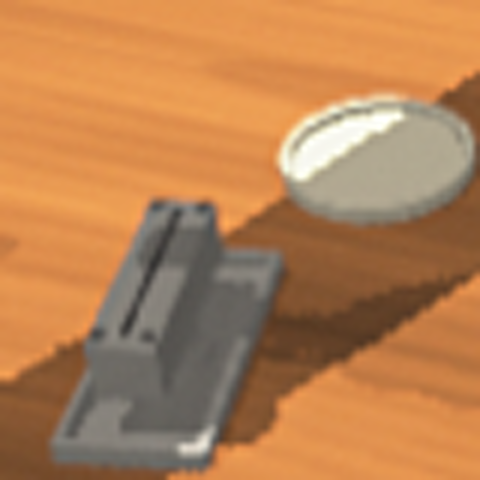

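The head stands in the long tray: measured (630,-229.5) against tray centre (630.5,-228.8). Next, the ring.

```bash

python3 - <<'E'
from h import *
M["manifold"]=M["manifold"]
for k in range(2):
    for n in("top","scene"): bot.camera(n)
    measure("ring",48,(471,209,0)); measure("manifold",4,(472,205,-15));measure("chamber",4,(634,201,-22))
    # pile as union fit
    M["pile"]=box(84,56,4,48)
    for n in("top","scene"):
        a,b=find(n,"manifold",4,(472,205,-15)),find(n,"ring",48,(471,209,0))
        if a is not None and b is not None:
            M["manifold2"]=box(84,56,0,44)+[cyl(28,44,66)[0]]
            print(n,"union",fit("manifold2",4,(471,208,-15),{n:a|b}))
E
python3 go.py 471 209.5 190 -148
```

```text
ring both [471.6 210.    0.6] 0.055 ('scene', array([471.6, 210. ,   0.6]), 0.055)
manifold both [470.2 206.4 -12.7] 0.454 ('top', array([468.8, 205.4, -13.2]), 0.462) ('scene', array([480.2, 205.2, -12.5]), 0.419)
chamber both [633.6 203.6 -23.7] 0.095 ('top', array([632.7, 203.7, -23.3]), 0.12) ('scene', array([634.9, 202.8, -22.8]), 0.061)
scene union (array([472.3, 206.4, -11.3]), 0.088)
ring both [ 4.692e+02  2.099e+02 -1.000e-01] 0.107 ('top', array([4.692e+02, 2.098e+02, 2.000e-01]), 0.134) ('scene', array([471. , 210.2,   0.6]), 0.071)
manifold both [471.7 207.5 -13. ] 0.425 ('top', array([471.5, 207.7, -13.5]), 0.434) ('scene', array([473.9, 207.7, -11.9]), 0.412)
chamber both [634.2 203.8 -23.5] 0.119 ('top', array([631.8, 202.5, -22.3]), 0.145) ('scene', array([635.1, 204. , -23.4]), 0.084)
top union (array([471.8, 208.7, -13.8]), 0.073)
scene union (array([471. , 206.7, -10.2]), 0.076)
now [ 625.  -228.7  179.1] [ 179.6    0.4 -165.7] open 85.3 F [-0.  -0.3 -0.8] J1,6 [-20.3 -34.7] t 16.18
shift cm [ 4.06 46.27 -0.8 ] turn rad [ 0.006  0.007 -0.308]
```

```bash

python3 -m pendant '[[[0.3,2.5,-0.2,0,0,0,100],[0.3,3.8,-0.2,0,0,0,100],[0.3,3.8,-0.2,0,0,0,100],[0.3,3.8,-0.2,0,0,0,100],[0.3,3.8,-0.2,0,0,0,100]]]' 30 >/dev/null
python3 -m pendant '[[[0.3,3.8,-0.1,0,0,0,100],[0.3,3.8,-0.1,0,0,0,100],[0.3,3.8,-0.1,0,0,0,100],[0.3,3.8,-0.1,0,0,0,100],[0.3,3.8,-0.1,0,0,0,100]]]' >/dev/null
python3 -m pendant '[[[0.3,3.5,0,0,0,0,100],[0.3,2.5,0,0,0,0,100],[0,1,0,0,0,0,100],[0,0,0,0,0,0,100],[0,0,0,0,0,0,100]]]' >/dev/null
python3 -m pendant '[[[0,0,0,0,0,0.117,100],[0,0,0,0,0,0.117,100],[0,0,0,0,0,0.117,100],[0,0,0,0,0,0.117,100],[0,0,0,0,0,0,100]]]'
python3 go.py 470.8 210 100 167.5
```

```text
time: 17.85
ee_pos: [0.4776, 0.1957, 0.1962]
tcp_rot: [179.4, 0.3, 165.8]
wrist_force: [0.9, 0.2, -0.5]
opening: 0.0857
now [477.6 195.7 196.2] [179.4   0.3 165.8] open 85.7 F [ 0.9  0.2 -0.5] J1,6 [22.1 36.3] t 17.85
shift cm [1.06 1.13 9.63] turn rad [ 0.01   0.006 -0.029]
```

```bash

python3 -m pendant '[[[0.6,0.6,1,0.01,0.006,-0.03,100],[0.5,0.5,3,0,0,0,100],[0,0,3,0,0,0,100],[0,0,1,0,0,0,100],[0,0,0,0,0,0,100]]]' >/dev/null
python3 go.py 470.8 210 80 167.5
python3 -m pendant '[[[0,0,0,0,0,0,100],[0,0,0,0,0,0,100]]]' >/dev/null
python3 go.py 470.8 210 80 167.5
```

```text
now [470.9 206.6 112.4] [-179.9    0.   168.7] open 85.6 F [-0.3 -0.2 -0.6] J1,6 [23.7 35.1] t 18.27
shift cm [0.07 0.34 3.24] turn rad [-0.002  0.     0.02 ]
now [470.6 206.2 112.6] [-1.798e+02 -1.000e-01  1.689e+02] open 85.4 F [ 0.2 -0.3  0.6] J1,6 [23.7 34.8] t 18.43
shift cm [0.05 0.39 3.26] turn rad [-0.003 -0.001  0.024]
```

```bash

python3 -m pendant '[[[0,0.2,1,0,0,0.024,100],[0,0.2,1,0,0,0,100],[0,0,1,0,0,0,100],[0,0,0.5,0,0,0,100],[0,0,0,0,0,0,100]]]' >/dev/null
python3 go.py 470.8 210 47 167.5
```

```text
now [474.3 211.   81. ] [179.9   0.3 167.7] open 85.2 F [-0.8 -0.3  0.6] J1,6 [24.  36.3] t 18.85
shift cm [ 0.34 -0.18  3.4 ] turn rad [0.001 0.005 0.004]
```

```bash

python3 -m pendant '[[[0.2,-0.15,1,0,0,0,100],[0.1,0,1,0,0,0,100],[0,0,0.8,0,0,0,100],[0,0,0,0,0,0,100],[0,0,0,0,0,0,100]]]' >/dev/null
python3 go.py 470.8 210 47 167.5
```

```text
now [470.8 210.   50.4] [179.9   0.3 167.8] open 85.4 F [0.6 0.2 0.5] J1,6 [24.1 36.3] t 19.27
shift cm [0.   0.   0.34] turn rad [0.001 0.005 0.005]
```

```bash

python3 -m pendant '[[[0,0,0.25,0,0,0,85],[0,0,0.1,0,0,0,75],[0,0,0,0,0,0,70],[0,0,0,0,0,0,65],[0,0,0,0,0,0,60]]]' 40
python3 -m pendant '[[[0,0,0,0,0,0,40],[0,0,0,0,0,0,40],[0,0,0,0,0,0,40],[0,0,0,0,0,0,40]]]'
python3 - <<'E'
from h import *
big("scene",(290,130,390,250),"ring1",s=5)
E
```

```text
time: 19.68
ee_pos: [0.4712, 0.21, 0.0474]
tcp_rot: [179.9, 0.4, 167.8]
wrist_force: [-0.0, -0.5, -1.8]
opening: 0.0541
time: 20.02
ee_pos: [0.4711, 0.21, 0.0472]
tcp_rot: [179.9, 0.3, 167.8]
wrist_force: [0.2, -0.5, -0.1]
opening: 0.0539
```

View pics/ring1.png

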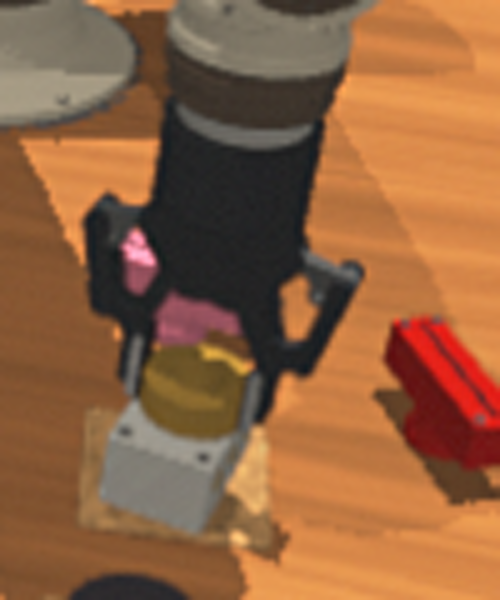

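The fingers are on the ring, with their tips near the block's top edge. I'll lift it slightly and check the weight to see whether only the ring comes up.

```bash

python3 -m pendant '[[[0,0,-0.3,0,0,0,40],[0,0,-0.3,0,0,0,40],[0,0,0,0,0,0,40],[0,0,0,0,0,0,40]]]'
python3 go.py 471 210 47 167.5
```

```text
time: 20.4
ee_pos: [0.471, 0.2099, 0.0537]
tcp_rot: [179.9, 0.3, 167.8]
wrist_force: [0.5, 0.2, -2.1]
opening: 0.054
now [471.  209.9  53.7] [179.9   0.3 167.8] open 54.0 F [ 0.5  0.2 -2.1] J1,6 [24.1 36.3] t 20.4
shift cm [0.   0.   0.67] turn rad [0.001 0.005 0.005]
```

Only about 2.1 N, so it's the ring alone. On to the post.

```bash

python3 -m pendant '[[[0,0,-1.5,0,0,0,40],[0,0,-3,0,0,0,40],[0,0,-3,0,0,0,40],[0,0,-2,0,0,0,40],[0,0,0,0,0,0,40]]]'
python3 go.py 643 21.8 150 167.5
python3 - <<'E'
from h import *
for n in("top","scene"): bot.camera(n)
measure("manifold",4,(472,207,-12.5))
E
```

```text
time: 20.82
ee_pos: [0.4689, 0.2093, 0.1505]
tcp_rot: [-179.9, 0.1, 167.8]
wrist_force: [0.9, 0.8, -1.0]
opening: 0.0537
now [468.9 209.3 150.5] [-1.799e+02  1.000e-01  1.678e+02] open 53.7 F [ 0.9  0.8 -1. ] J1,6 [24.1 36.3] t 20.82
shift cm [-20.98 -14.64   0.1 ] turn rad [-0.001  0.002  0.005]
manifold both [470.8 207.7 -11.1] 0.392 ('top', array([467.8, 204.6, -12.6]), 0.706) ('scene', array([472.5, 207.8, -11.4]), 0.066)
```

```bash

python3 -m pendant '[[[-2,-1.4,-0.1,0,0,0,40],[-3,-2.1,-0.1,0,0,0,40],[-3,-2.1,-0.1,0,0,0,40],[-3,-2.1,0,0,0,0,40],[-3,-2.1,0,0,0,0,40]]]' >/dev/null
python3 -m pendant '[[[-3,-2.1,0,0,0,0,40],[-2.5,-1.7,0,0,0,0,40],[-1.5,-1,0,0,0,0,40],[0,0,0,0,0,0,40],[0,0,0,0,0,0,40]]]' >/dev/null
python3 go.py 643 21.8 80 167.5
```

```text
now [642.2  11.8 126.2] [-179.3   -1.6  168. ] open 53.7 F [-0.9  0.4 -2. ] J1,6 [ 1.2 13.2] t 21.85
shift cm [0.   1.05 4.61] turn rad [-0.013 -0.028  0.009]
```

```bash

python3 -m pendant '[[[0,0.5,1,-0.013,-0.028,0,40],[0,0.5,1,0,0,0,40],[0,0,1,0,0,0,40],[0,0,0,0,0,0,40],[0,0,0,0,0,0,40]]]' >/dev/null
python3 go.py 643 21.8 50 167.5
python3 - <<'E'
from h import *
for n in("top","scene"): bot.camera(n)
o=bot.get_obs(); z=o["ee_pos"][2]*1000+.8
measure("ring",z,(o["ee_pos"][0]*1000,o["ee_pos"][1]*1000,0)); measure("post",0,(643,21.8,0))
big("scene",(190,150,290,270),"post1",s=5)
E
```

```text
now [639.9  24.5  89.6] [-179.9   -0.5  168.1] open 53.5 F [-1.2 -0.6 -1.7] J1,6 [ 2.2 14.1] t 22.27
shift cm [-0.39 -0.2   3.96] turn rad [-0.002 -0.008  0.011]
ring both [640.5  23.    2.1] 0.186 ('scene', array([640.5,  23. ,   2.1]), 0.186)
post both [642.9  21.1   1.3] 0.052 ('scene', array([642.9,  21.1,   1.3]), 0.052)
```

View pics/post1.png

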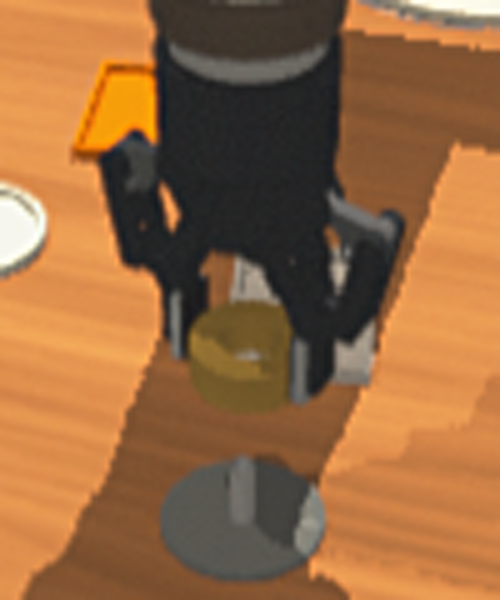

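The ring is level in the jaws above the post. The measured ring position agrees with the TCP, and the finger tips end just above the ring's underside. I'll centre it and go down.

```bash

python3 -m pendant '[[[-0.2,-0.1,1,0,-0.008,0,40],[-0.2,-0.1,1,0,0,0,40],[0,0,1,0,0,0,40],[0,0,0,0,0,0,40],[0,0,0,0,0,0,40]]]' >/dev/null
python3 go.py 643 21.6 30 167.5
```

```text
now [645.5  20.4  60.4] [-180.     0.3  168. ] open 53.7 F [ 0.1 -1.  -2. ] J1,6 [ 1.9 13.8] t 23.03
shift cm [0.29 0.07 3.03] turn rad [-0.001  0.004  0.009]
```

```bash

python3 -m pendant '[[[0.1,0.1,0.5,0,0,0,40],[0.1,0,0.6,0,0,0,40],[0,0,0,0,0,0,40],[0,0,0,0,0,0,40]]]' >/dev/null
python3 go.py 643 21.6 30 167.5
```

```text
now [643.6  22.   48.4] [-180.     0.2  168. ] open 54.2 F [ 0.5 -0.4 -1.7] J1,6 [ 2. 14.] t 23.37
shift cm [ 0.06 -0.05  1.84] turn rad [-0.001  0.004  0.009]
```

```bash

python3 -m pendant '[[[0.1,0,0.7,0,0,0,40],[0.1,0,0.7,0,0,0,40],[0,0,0,0,0,0,40],[0,0,0,0,0,0,40]]]'
python3 -m pendant '[[[0.1,0,0.7,0,0,0,40],[0,0,0.7,0,0,0,40],[0,0,0,0,0,0,40],[0,0,0,0,0,0,40]]]'
python3 go.py 643 21.6 3 167.5
```

```text
time: 23.7
ee_pos: [0.6416, 0.0225, 0.0332]
tcp_rot: [-180.0, 0.3, 168.0]
wrist_force: [0.7, -0.9, -1.2]
opening: 0.0537
time: 24.03
ee_pos: [0.6405, 0.0227, 0.0177]
tcp_rot: [-180.0, 0.3, 168.0]
wrist_force: [0.4, 0.2, -1.9]
opening: 0.0537
now [640.5  22.7  17.7] [-180.     0.3  168. ] open 53.7 F [ 0.4  0.2 -1.9] J1,6 [ 2.1 14. ] t 24.03
shift cm [-0.26 -0.06  1.47] turn rad [-0.     0.004  0.009]
```

```bash

python3 -m pendant '[[[-0.2,0,0.5,0,0,0,40],[0,0,0.4,0,0,0,40],[0,0,0,0,0,0,40],[0,0,0,0,0,0,40]]]'
python3 -m pendant '[[[0,0,0.2,0,0,0,40],[0,0,0.15,0,0,0,40],[0,0,0,0,0,0,40]]]'
python3 go.py 643 21.6 3 167.5
```

```text
time: 24.37
ee_pos: [0.6428, 0.0222, 0.0077]
tcp_rot: [-180.0, 0.3, 168.0]
wrist_force: [0.1, 0.1, -1.6]
opening: 0.0537
time: 24.62
ee_pos: [0.643, 0.0222, 0.004]
tcp_rot: [-180.0, 0.3, 168.0]
wrist_force: [0.2, -1.2, -2.1]
opening: 0.0534
now [643.   22.2   4. ] [-180.     0.3  168. ] open 53.4 F [ 0.2 -1.2 -2.1] J1,6 [ 2. 14.] t 24.62
shift cm [-0.01 -0.06  0.1 ] turn rad [-0.     0.005  0.009]
```

```bash

python3 -m pendant '[[[0,0,0.1,0,0,0,40],[0,0,0,0,0,0,80],[0,0,0,0,0,0,90],[0,0,0,0,0,0,90],[0,0,0,0,0,0,90]]]'
python3 -m pendant '[[[0,0,-1,0,0,0,90],[0,0,-3,0,0,0,95],[0,0,-4,0,0,0,100],[0,0,-4,0,0,0,100],[0,0,-4,0,0,0,100]]]'
python3 go.py 471.5 207.7 140 168.5
python3 - <<'E'
from h import *
for n in("top","scene"): bot.camera(n)
measure("ring",4,(643,22,0))
for k in range(2): measure("manifold",4,(472,207,-12)); [bot.camera(n) for n in("top","scene")]
E
```

```text
time: 25.03
ee_pos: [0.6438, 0.0223, 0.0042]
tcp_rot: [180.0, 0.4, 168.0]
wrist_force: [0.2, 0.2, 0.1]
opening: 0.0771
time: 25.45
ee_pos: [0.6377, 0.0223, 0.1618]
tcp_rot: [-179.8, -0.5, 168.0]
wrist_force: [1.3, 0.1, 0.3]
opening: 0.0855
now [637.7  22.3 161.8] [-179.8   -0.5  168. ] open 85.5 F [1.3 0.1 0.3] J1,6 [ 2. 14.] t 25.45
shift cm [20.08 14.7   2.31] turn rad [-0.004 -0.009 -0.008]
ring both [643.2  24.9  -2.2] 0.101 ('scene', array([643.2,  24.9,  -2.2]), 0.101)
manifold both [470.9 207.8 -12.8] 0.072 ('top', array([470.8, 208.2, -12.3]), 0.056) ('scene', array([470. , 206.8, -12.3]), 0.084)
manifold both [469.2 208.2 -10.6] 0.068 ('top', array([469.4, 207.7, -11.7]), 0.074) ('scene', array([470.6, 208.2, -11.1]), 0.061)
```

The ring is on its plate. Next, the manifold.

```bash

python3 -m pendant '[[[2,1.4,-0.1,0,-0.009,0,100],[3,2.1,-0.1,0,0,0,100],[3,2.1,0,0,0,0,100],[3,2.1,0,0,0,0,100],[3,2.1,0,0,0,0,100]]]' 70 >/dev/null
python3 -m pendant '[[[3,2.1,0,0,0,0,100],[2,1.7,0,0,0,0,100],[0.8,1,0,0,0,0,100],[0,0,0,0,0,0,100],[0,0,0,0,0,0,100]]]' >/dev/null
python3 go.py 470.3 207.9 70 168.1
```

```text
now [466.1 211.7 155.9] [-179.7   -0.3  167.9] open 85.3 F [ 0.1 -0.4  0.7] J1,6 [24.5 36.6] t 26.88
shift cm [-0.53 -0.23  8.59] turn rad [-0.006 -0.005 -0.004]
```

```bash

python3 -m pendant '[[[-0.3,-0.2,1.5,-0.006,-0.005,0,100],[-0.1,0,2,0,0,0,100],[0,0,2,0,0,0,100],[0,0,1.4,0,0,0,100],[0,0,0,0,0,0,100]]]' >/dev/null
python3 -m pendant '[[[0,0,0,0,0,0,100],[0,0,0,0,0,0,100]]]' >/dev/null
python3 go.py 470.3 207.9 50 168.1
```

```text
now [473.4 204.3  85. ] [-1.800e+02  1.000e-01  1.676e+02] open 85.5 F [-1.4  0.5 -0.3] J1,6 [23.4 35.8] t 27.47
shift cm [0.38 0.28 3.5 ] turn rad [-0.     0.002 -0.008]
```

```bash

python3 -m pendant '[[[0.2,0.2,1,0,0,-0.008,100],[0.1,0.1,1,0,0,0,100],[0,0,1,0,0,0,100],[0,0,0,0,0,0,100],[0,0,0,0,0,0,100]]]' >/dev/null
python3 go.py 470.3 207.9 13 168.1
```

```text
now [472.8 208.2  54.5] [179.9   0.3 168.1] open 85.5 F [-0.3 -1.7  1.4] J1,6 [23.8 35.7] t 27.88
shift cm [ 0.25 -0.09  4.15] turn rad [ 0.002  0.005 -0.   ]
```

```bash

python3 -m pendant '[[[0.2,0,1,0,0.004,0,100],[0.1,0,1.5,0,0,0,100],[0,0,1,0,0,0,100],[0,0,0.5,0,0,0,100],[0,0,0,0,0,0,100]]]'
python3 -m pendant '[[[0,0,0,0,0,0,80],[0,0,0,0,0,0,70],[0,0,0,0,0,0,60],[0,0,0,0,0,0,40],[0,0,0,0,0,0,40]]]'
python3 -m pendant '[[[0,0,0,0,0,0,40],[0,0,0,0,0,0,40],[0,0,0,0,0,0,40],[0,0,0,0,0,0,40]]]'
python3 -m pendant '[[[0,0,-0.5,0,0,0,40],[0,0,-0.5,0,0,0,40],[0,0,-1,0,0,0,40],[0,0,0,0,0,0,40],[0,0,0,0,0,0,40]]]'
python3 - <<'E'
from h import *
big("scene",(290,130,390,250),"man1",s=5)
E
```

```text
time: 28.3
ee_pos: [0.4696, 0.2093, 0.0118]
tcp_rot: [179.8, 0.0, 168.1]
wrist_force: [0.3, -0.7, -0.2]
opening: 0.0853
time: 28.72
ee_pos: [0.4698, 0.2092, 0.0127]
tcp_rot: [179.9, 0.1, 168.1]
wrist_force: [-0.5, -0.8, -5.2]
opening: 0.0548
time: 29.05
ee_pos: [0.4696, 0.2091, 0.0124]
tcp_rot: [179.9, 0.0, 168.1]
wrist_force: [-0.5, -0.1, -3.4]
opening: 0.0547
time: 29.47
ee_pos: [0.469, 0.2089, 0.0341]
tcp_rot: [179.9, -0.1, 168.1]
wrist_force: [-0.9, -0.4, -5.7]
opening: 0.055
```

View pics/man1.png

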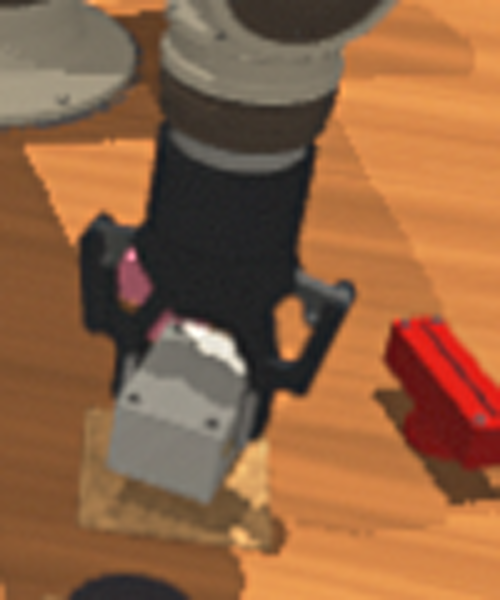

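The block is up and level, reading about 5.7 N. On to the white block tray.

```bash

python3 -m pendant '[[[0,0,-2,0,0,0,40],[0,0,-3,0,0,0,40],[0,0,-2,0,0,0,40],[0,0,0,0,0,0,40],[0,0,0,0,0,0,40]]]' >/dev/null
python3 go.py 481.2 2.4 100 -166.4
```

```text
now [468.1 208.4 104.6] [-180.    -0.2  168.1] open 55.0 F [ 0.5  0.6 -6.4] J1,6 [23.9 35.8] t 29.93
shift cm [ -5.53 -19.88   0.45] turn rad [ 0.    -0.003 -0.445]
```

```bash

python3 -m pendant '[[[-0.7,-2,-0.2,0,0,0,40],[-1,-3.4,-0.2,0,0,0,40],[-1,-3.6,-0.1,0,0,0,40],[-1,-3.6,0,0,0,0,40],[-1,-3.4,0,0,0,0,40]]]' >/dev/null
python3 -m pendant '[[[-0.8,-2.5,0,0,0,0,40],[0,-1.2,0,0,0,0,40],[0,0,0,0,0,0,40],[0,0,0,0,0,-0.11,40],[0,0,0,0,0,-0.11,40]]]' >/dev/null
python3 -m pendant '[[[0,0,0,0,0,-0.11,40],[0,0,0,0,0,-0.11,40],[0,0,0,0,0,0,40],[0,0,0,0,0,0,40]]]' 
python3 go.py 481.2 2.4 60 -166.4
```

```text
time: 31.1
ee_pos: [0.4753, -0.0024, 0.0874]
tcp_rot: [179.6, -1.3, -165.6]
wrist_force: [-0.6, -0.5, -5.8]
opening: 0.0549
now [475.3  -2.4  87.4] [ 179.6   -1.3 -165.6] open 54.9 F [-0.6 -0.5 -5.8] J1,6 [ -0.3 -14.7] t 31.1
shift cm [-0.76  0.3   2.73] turn rad [ 0.006 -0.022  0.014]
```

```bash

python3 -m pendant '[[[-0.4,0.2,0.7,0.006,-0.022,0.014,40],[-0.3,0.1,1,0,0,0,40],[0,0,0.8,0,0,0,40],[0,0,0,0,0,0,40],[0,0,0,0,0,0,40]]]' >/dev/null
python3 go.py 481.2 2.4 30 -166.4
python3 - <<'E'
from h import *
for n in("top","scene"): bot.camera(n)
o=bot.get_obs(); p=o["ee_pos"]*1000
measure("manifold",p[2]-8.4,(p[0],p[1],13.6));measure("block_tray",0,(481,2.5,13.6))
E
```

```text
now [480.2   3.8  57.8] [ 179.9   -0.2 -167. ] open 55.3 F [ 0.3  0.4 -5.6] J1,6 [  0.4 -12.5] t 31.52
shift cm [-0.07 -0.16  2.78] turn rad [ 0.001 -0.004 -0.011]
manifold both [482.5   4.4  10.8] 0.069 ('scene', array([482.5,   4.4,  10.8]), 0.069)
block_tray both [482.9   3.2  13.1] 0.348 ('scene', array([482.9,   3.2,  13.1]), 0.348)
```

```bash

python3 -m pendant '[[[0,-0.1,0.8,0,-0.004,-0.011,40],[0,-0.1,0.8,0,0,0,40],[0,0,0.6,0,0,0,40],[0,0,0,0,0,0,40],[0,0,0,0,0,0,40]]]' >/dev/null
python3 go.py 481.2 2.4 16 -166.4
```

```text
now [481.6   1.2  34.9] [ 180.     0.2 -166.3] open 55.0 F [ 0.4  0.6 -5.3] J1,6 [  0.1 -13.6] t 32.23
shift cm [0.02 0.12 1.89] turn rad [0.    0.003 0.002]
```

```bash

python3 -m pendant '[[[0,0.1,0.7,0,0.003,0,40],[0,0,0.7,0,0,0,40],[0,0,0.3,0,0,0,40],[0,0,0,0,0,0,40]]]' >/dev/null
python3 go.py 481.2 2.4 12 -166.4
python3 -m pendant '[[[0,0,0.25,0,0,0,40],[0,0,0.15,0,0,0,40],[0,0,0,0,0,0,40]]]' >/dev/null
python3 go.py 481.2 2.4 11.4 -166.4
```

```text
now [481.2   2.3  15.9] [ 180.    -0.  -166.3] open 54.9 F [-0.2 -0.7 -5.5] J1,6 [  0.3 -13.4] t 32.57
shift cm [0.   0.01 0.39] turn rad [ 0.001 -0.     0.001]
now [481.2   2.4  11.5] [ 180.    -0.  -166.3] open 54.9 F [ 0.1 -0.2 -5. ] J1,6 [  0.3 -13.4] t 32.82
shift cm [-0.    0.    0.01] turn rad [ 0.001 -0.     0.001]
```

```bash

python3 -m pendant '[[[0,0,0.1,0,0,0,40],[0,0,0,0,0,0,40]]]'
python3 -m pendant '[[[0,0,0.1,0,0,0,40],[0,0,0.1,0,0,0,40]]]'
```

```text
time: 32.98
ee_pos: [0.4814, 0.0024, 0.0118]
tcp_rot: [180.0, 0.0, -166.3]
wrist_force: [0.3, 0.3, -6.3]
opening: 0.0552
time: 33.15
ee_pos: [0.4819, 0.0023, 0.0114]
tcp_rot: [180.0, 0.1, -166.3]
wrist_force: [-8.4, -1.7, 13.3]
opening: 0.0552
```

Contact. I'll release and back away.

```bash

python3 -m pendant '[[[0,0,0,0,0,0,40],[0,0,0,0,0,0,80],[0,0,0,0,0,0,90],[0,0,0,0,0,0,100],[0,0,0,0,0,0,100]]]'
python3 -m pendant '[[[0,0,-1,0,0,0,100],[0,0,-3,0,0,0,100],[0,0,-4,0,0,0,100],[0,0,-4,0,0,0,100],[0,0,-3,0,0,0,100]]]' 40
python3 go.py 634 203 150 156.7
python3 - <<'E'
from h import *
for n in("top","scene"): bot.camera(n)
measure("manifold",3,(481,2.4,13.6))
for k in range(2): measure("chamber",4,(634,203,-23)); [bot.camera(n) for n in("top","scene")]
E
```

```text
time: 33.57
ee_pos: [0.4839, 0.0023, 0.0132]
tcp_rot: [-180.0, 0.4, -166.3]
wrist_force: [0.6, -0.1, 0.5]
opening: 0.0854
time: 33.98
ee_pos: [0.4787, 0.0022, 0.164]
tcp_rot: [179.9, -0.3, -166.3]
wrist_force: [0.9, 0.1, 0.5]
opening: 0.0853
now [478.7   2.2 164. ] [ 179.9   -0.3 -166.3] open 85.3 F [0.9 0.1 0.5] J1,6 [  0.2 -13.4] t 33.98
shift cm [-19.85  15.83   1.33] turn rad [ 0.    -0.005  0.645]
manifold both [482.8   2.5  14.2] 0.067 ('scene', array([482.8,   2.5,  14.2]), 0.067)
chamber both [634.5 203.1 -25.6] 0.064 ('top', array([633.6, 202.1, -23.8]), 0.076) ('scene', array([634.5, 203.2, -22.1]), 0.044)
chamber both [633.7 203.  -23.9] 0.072 ('top', array([634. , 202.9, -24.4]), 0.088) ('scene', array([634.3, 203.2, -22. ]), 0.053)
```

```bash

python3 -m pendant '[[[-2,1.5,-0.1,0,0,0,100],[-3,2.3,-0.1,0,0,0,100],[-3,2.4,0,0,0,0,100],[-3,2.4,0,0,0,0,100],[-3,2.4,0,0,0,0,100]]]' >/dev/null
python3 -m pendant '[[[-3,2.4,0,0,0,0,100],[-2,1.6,0,0,0,0,100],[-0.8,0.7,0,0,0,0,100],[0,0,0,0,0,0,100],[0,0,0,0,0,0.108,100]]]' >/dev/null
python3 -m pendant '[[[0,0,0,0,0,0.108,100],[0,0,0,0,0,0.108,100],[0,0,0,0,0,0.108,100],[0,0,0,0,0,0.108,100],[0,0,0,0,0,0.108,100]]]' >/dev/null
python3 -m pendant '[[[0,0,0,0,0,0,100],[0,0,0,0,0,0,100]]]' >/dev/null
python3 go.py 634 203 90 156.5
```

```text
now [635.9 206.6 152.3] [-179.3   -0.9  154.7] open 85.1 F [ 0.6 -0.3 -0.8] J1,6 [17.9 43.2] t 36.0
shift cm [-0.07 -0.33  6.23] turn rad [-0.012 -0.015 -0.031]
```

```bash

python3 -m pendant '[[[0,-0.2,1.2,-0.012,-0.015,-0.031,100],[0,-0.1,2,0,0,0,100],[0,0,1.4,0,0,0,100],[0,0,0,0,0,0,100],[0,0,0,0,0,0,100]]]' >/dev/null
python3 -m pendant '[[[0,0,0,0,0,0,100]]]' >/dev/null
python3 go.py 634 203 60 156.5
```

```text
now [633.7 201.4 106.6] [1.799e+02 1.000e-01 1.576e+02] open 85.2 F [-0.3  0.8 -0.2] J1,6 [17.6 40. ] t 36.5
shift cm [0.04 0.16 4.66] turn rad [0.002 0.001 0.02 ]
```

```bash

python3 -m pendant '[[[0,0.1,1.2,0,0,0.02,100],[0,0,1.5,0,0,0,100],[0,0,1,0,0,0,100],[0,0,0,0,0,0,100],[0,0,0,0,0,0,100]]]' >/dev/null
python3 -m pendant '[[[0,0,0,0,0,0,100]]]' >/dev/null
python3 go.py 634 203 13 156.5
python3 - <<'E'
from h import *
big("scene",(260,170,370,290),"ch1",s=5)
E
```

```text
now [635.9 203.   70.3] [179.7   0.3 156.4] open 85.3 F [ 0.4  0.6 -1.4] J1,6 [17.7 41.3] t 37.0
shift cm [ 0.2  -0.1   5.73] turn rad [ 0.005  0.005 -0.002]
```

View pics/ch1.png

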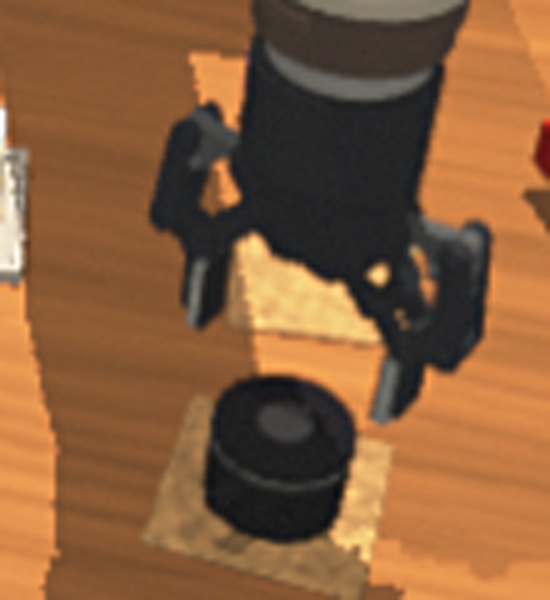

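The open fingers straddle the chamber evenly, so I'll go down and grip.

```bash

python3 -m pendant '[[[0.1,-0.1,1,0.003,0.003,0,100],[0.1,0,1.3,0,0,0,100],[0,0,1,0,0,0,100],[0,0,0,0,0,0,100],[0,0,0,0,0,0,100]]]' >/dev/null
python3 go.py 634 203 13 156.5
```

```text
now [634.2 203.2  35.2] [179.8   0.2 156.4] open 85.7 F [-0.5 -0.2  0.2] J1,6 [17.8 41.4] t 37.47
shift cm [ 0.02 -0.03  2.22] turn rad [ 0.003  0.003 -0.002]
```

```bash

python3 -m pendant '[[[0,0,0.8,0.003,0.003,0,100],[0,0,0.8,0,0,0,100],[0,0,0.4,0,0,0,100],[0,0,0,0,0,0,100],[0,0,0,0,0,0,100]]]' >/dev/null
python3 go.py 634 203 13 156.5
python3 -m pendant '[[[0,0,0,0,0,0,85],[0,0,0,0,0,0,78],[0,0,0,0,0,0,70],[0,0,0,0,0,0,60],[0,0,0,0,0,0,60]]]' 40
python3 -m pendant '[[[0,0,0,0,0,0,50],[0,0,0,0,0,0,50],[0,0,0,0,0,0,50],[0,0,0,0,0,0,50]]]'
python3 -m pendant '[[[0,0,-0.5,0,0,0,50],[0,0,-0.5,0,0,0,50],[0,0,-1,0,0,0,50],[0,0,0,0,0,0,50],[0,0,0,0,0,0,50]]]'
```

```text
now [634.  203.1  12.5] [-179.9   -0.   156.4] open 85.4 F [-0.8  0.2  0.3] J1,6 [17.8 41.4] t 37.88
shift cm [-0.   -0.01 -0.05] turn rad [-0.001 -0.001 -0.002]
time: 38.3
ee_pos: [0.6346, 0.2033, 0.0137]
tcp_rot: [180.0, 0.0, 156.4]
wrist_force: [-0.0, 0.0, -0.6]
opening: 0.0651
time: 38.63
ee_pos: [0.6343, 0.2032, 0.0133]
tcp_rot: [-180.0, -0.0, 156.4]
wrist_force: [0.4, -0.0, -1.1]
opening: 0.065
time: 39.05
ee_pos: [0.6343, 0.2032, 0.0356]
tcp_rot: [-180.0, -0.0, 156.4]
wrist_force: [0.8, 0.0, -2.1]
opening: 0.0648
```

```bash

python3 -m pendant '[[[0,0,-2,0,0,0,50],[0,0,-3,0,0,0,50],[0,0,-3,0,0,0,50],[0,0,-2,0,0,0,50],[0,0,0,0,0,0,50]]]' 
python3 go.py 473.2 -206 130 156.4
```

```text
time: 39.47
ee_pos: [0.6331, 0.2028, 0.1382]
tcp_rot: [-179.8, -0.2, 156.4]
wrist_force: [1.1, -0.1, -1.1]
opening: 0.065
now [633.1 202.8 138.2] [-179.8   -0.2  156.4] open 65.0 F [ 1.1 -0.1 -1.1] J1,6 [17.8 41.4] t 39.47
shift cm [ -1.71 -43.86   0.94] turn rad [-0.003 -0.003  0.   ]
```

```bash

python3 -m pendant '[[[-0.1,-2,-0.2,0,0,0,50],[-0.1,-3.3,-0.2,0,0,0,50],[-0.1,-3.6,-0.1,0,0,0,50],[-0.1,-3.6,0,0,0,0,50],[-0.1,-3.6,0,0,0,0,50]]]' >/dev/null
python3 -m pendant '[[[-0.2,-3.6,0,0,0,0,50],[-0.2,-3.6,0,0,0,0,50],[-0.2,-3.6,0,0,0,0,50],[-0.2,-3.6,0,0,0,0,50],[-0.2,-3.6,0,0,0,0,50]]]' >/dev/null
python3 -m pendant '[[[-0.1,-3.4,0,0,0,0,50],[0,-2.4,0,0,0,0,50],[0,-1.2,0,0,0,0,50],[0,0,0,0,0,0,50],[0,0,0,0,0,0,50]]]' >/dev/null
python3 go.py 473.2 -206 80 156.4
```

```text
now [ 473.8 -194.9  130.4] [-179.8   -0.4  156.6] open 64.9 F [-0.3  0.8 -2. ] J1,6 [-22.3   1.2] t 40.72
shift cm [-0.43 -1.03  5.04] turn rad [-0.003 -0.007  0.003]
```

```bash

python3 -m pendant '[[[-0.2,-0.5,1,0,-0.007,0,50],[-0.2,-0.5,1.5,0,0,0,50],[0,0,1.5,0,0,0,50],[0,0,0.6,0,0,0,50],[0,0,0,0,0,0,50]]]' >/dev/null
python3 -m pendant '[[[0,0,0,0,0,0,50]]]' >/dev/null
python3 go.py 473.2 -206 30 156.4
python3 - <<'E'
from h import *
for n in("top","scene"): bot.camera(n)
o=bot.get_obs(); p=o["ee_pos"]*1000
measure("chamber",p[2]-9.3,(p[0],p[1],-23.5)); measure("dish",0,(473,-206,0))
E
```

```text
now [ 475.  -201.7   80.9] [-179.9   -0.   156.8] open 64.9 F [-0.4  0.1 -1.5] J1,6 [-23.    0.2] t 41.22
shift cm [-0.01 -0.45  5.09] turn rad [-0.002 -0.001  0.007]
chamber both [ 477.5 -202.3  -21.2] 0.505 ('top', array([ 458.9, -182.4,  -52.4]), 0.689) ('scene', array([ 480.5, -202.5,  -20.7]), 0.273)
dish both [ 4.721e+02 -2.050e+02 -2.000e-01] 0.359 ('top', array([ 467.5, -200. ,   -7.2]), 0.661) ('scene', array([ 4.727e+02, -2.047e+02, -3.000e-01]), 0.054)
```

```bash

python3 -m pendant '[[[0,-0.2,1,0,0,0.005,50],[0,-0.2,1.5,0,0,0,50],[0,0,1.2,0,0,0,50],[0,0,0,0,0,0,50],[0,0,0,0,0,0,50]]]' >/dev/null
python3 -m pendant '[[[0,0,0,0,0,0,50]]]' >/dev/null
python3 go.py 473 -205.7 16 156.4
```

```text
now [ 474.  -207.1   42.7] [-179.9    0.2  156.4] open 65.3 F [ 0.2 -1.  -1.2] J1,6 [-23.5   0.1] t 42.02
shift cm [0.15 0.09 2.67] turn rad [-0.002  0.003 -0.   ]
```

```bash

python3 -m pendant '[[[0.1,0.1,0.8,0,0.003,0,50],[0,0,0.9,0,0,0,50],[0,0,0.5,0,0,0,50],[0,0,0,0,0,0,50],[0,0,0,0,0,0,50]]]' >/dev/null
python3 go.py 473 -205.7 12.3 156.4
python3 - <<'E'
from h import *
for n in("top","scene"): bot.camera(n)
big("scene",(130,130,240,250),"dish1",s=5)
E
```

```text
now [ 474.  -205.8   19.5] [-1.799e+02  1.000e-01  1.564e+02] open 64.7 F [-0.1  0.7 -1.2] J1,6 [-23.4   0.2] t 42.43
shift cm [ 0.1  -0.03  0.72] turn rad [-0.002  0.001 -0.   ]
```

View pics/dish1.png

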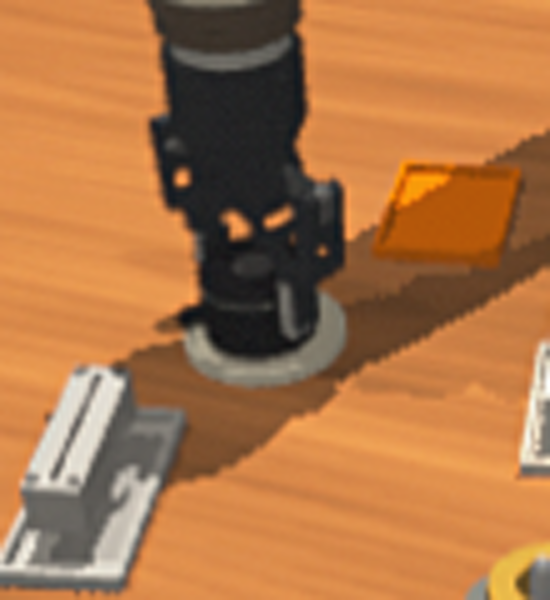

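The chamber hovers about 7 mm over the middle of the dish. Lowering and releasing.

```bash

python3 -m pendant '[[[0.05,0,0.4,0,0,0,50],[0.05,0,0.25,0,0,0,50],[0,0,0,0,0,0,50]]]'
python3 -m pendant '[[[0,0,0.15,0,0,0,50],[0,0,0.1,0,0,0,50]]]'
```

```text
time: 42.83
ee_pos: [0.4738, -0.2058, 0.0138]
tcp_rot: [-179.9, 0.2, 156.4]
wrist_force: [0.1, 0.6, -1.8]
opening: 0.0653
time: 43.0
ee_pos: [0.4741, -0.2059, 0.012]
tcp_rot: [-179.9, 0.3, 156.4]
wrist_force: [-5.9, 1.0, 12.8]
opening: 0.065
```

```bash

python3 -m pendant '[[[0,0,0,0,0,0,50],[0,0,0,0,0,0,90],[0,0,0,0,0,0,100],[0,0,0,0,0,0,100],[0,0,0,0,0,0,100]]]'
python3 -m pendant '[[[0,0,-1,0,0,0,100],[0,0,-3,0,0,0,100],[0,0,-4,0,0,0,100],[0,0,-4,0,0,0,100],[0,0,-3,0,0,0,100]]]' 
python3 -m pendant '[[[3,0,-2,0,0,0,100],[3,0,-2,0,0,0,100],[3,0,0,0,0,0,100],[1,0,0,0,0,0,100],[0,0,0,0,0,0,100]]]' 
python3 - <<'E'
from h import *
for n in("top","scene"): bot.camera(n)
measure("chamber",3,(474,-206,-23));measure("manifold",3,(481,2.4,13.6));measure("ring",4,(643,22,0));measure("head",3,(630,-229,14))
measure("long_tray",0,(630,-229,14))
M["flask"]=cyl(20,0,40);M["beaker"]=cyl(36,0,85)
measure("beaker",0,(600,430,0),)
big("scene",(70,140,310,290),"end",s=3)
big("top",(190,110,410,270),"end2",s=3)
a,b=cv2.imread("pics/end.png"),cv2.imread("pics/end2.png");H=np.zeros((450+480,720,3),np.uint8);H[:450]=a;H[450:,:660]=b
cv2.imwrite("pics/endb.png",cv2.resize(H,None,fx=.64,fy=.64,interpolation=cv2.INTER_AREA))
E
```

```text
time: 43.42
ee_pos: [0.4747, -0.2062, 0.0129]
tcp_rot: [-179.9, 0.4, 156.4]
wrist_force: [0.4, -0.1, -0.7]
opening: 0.0852
time: 43.83
ee_pos: [0.4696, -0.2037, 0.1627]
tcp_rot: [-179.9, -0.4, 156.4]
wrist_force: [0.5, 0.6, 0.5]
opening: 0.0856
time: 44.25
ee_pos: [0.3774, -0.1633, 0.217]
tcp_rot: [-179.9, 0.4, 156.4]
wrist_force: [0.4, 0.2, 0.2]
opening: 0.0852
chamber both [ 474.4 -207.3  -21.9] 0.069 ('top', array([ 473.9, -207.2,  -21.8]), 0.075) ('scene', array([ 475.8, -206.3,  -21.7]), 0.053)
manifold both [483.2   2.3  14.7] 0.064 ('top', array([483.1,   1.9,  14.8]), 0.062) ('scene', array([484.2,   2.7,  14.5]), 0.06)
ring both [ 6.419e+02  2.270e+01 -4.000e-01] 0.136 ('top', array([6.409e+02, 2.270e+01, 3.000e-01]), 0.159) ('scene', array([643.2,  22.6,   1. ]), 0.093)
head both [ 630.4 -230.2   14.1] 0.119 ('top', array([ 632. , -231.3,   15.2]), 0.114) ('scene', array([ 630.2, -229.2,   14.1]), 0.095)
long_tray both [ 630.7 -228.5   13.8] 0.513 ('top', array([ 628.9, -228. ,   16. ]), 0.546) ('scene', array([ 632.1, -227.2,   12.9]), 0.47)
beaker both [604.4 419.   18.6] 0.184 ('top', array([605.8, 419.8,   6.3]), 0.16) ('scene', array([595.3, 420.4,  10.2]), 0.194)
```

View pics/endb.png

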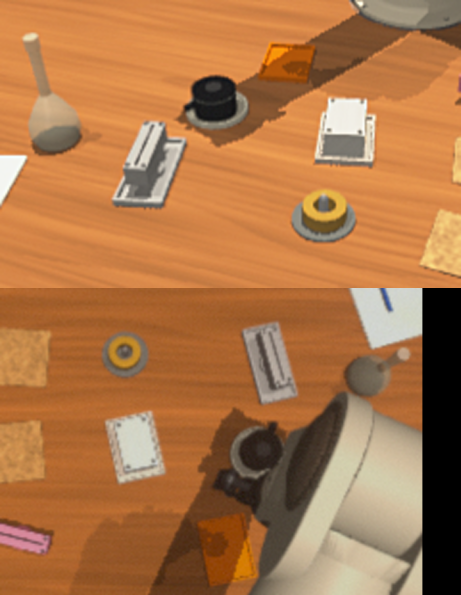

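All four parts stand upright in their places, and the flask and the orange tray are where they were. I'll let the arm settle and hand in.

```bash

python3 -m pendant '[[[0,0,0,0,0,0,100],[0,0,0,0,0,0,100],[0,0,0,0,0,0,100]]]'
python3 -c "
from workcell import bot
print(bot.job_done())"
```

```text
time: 45.3
ee_pos: [0.3786, -0.1638, 0.2149]
tcp_rot: [-179.9, 0.2, 156.4]
wrist_force: [-0.1, -0.4, -0.5]
opening: 0.0854
the job is handed in; nothing more can be done
None
```

The job is handed in after about 45 s of robot time. I took the pile apart from the top and set the parts down in this order: head in the long tray, ring over the post, manifold in the white block tray, chamber in the dish.

In the last pictures from both cameras all four stand upright in their places. Each measured position is within about 2 mm of the centre of its place:

| Part | Measured centre (mm) | Centre of its place (mm) |
|---|---|---|
| Head | (630, -230) | (630.5, -229) |
| Ring | (642, 22.7) | (643, 21.8) |
| Manifold | (483, 2.3) | (481, 2.4) |
| Chamber | (474, -207) | (473, -206) |

- **Angles:** The head and manifold line up with their trays to about 1°.
- **Forces:** The highest wrist force I read was about 29 N, when the head touched the tray floor. I released the ring about 1 mm above its expected contact height without feeling contact, so the pictures are the only sign that it lies flat.
- **Flask and beaker:** The arm never went near either of them. The flask looks unmoved in the pictures; the beaker's position was only measured roughly at the end, not compared with where it started.
- **Disagreement:** In the final check the long tray itself fitted poorly because the head hides part of it, so the table uses the tray position measured before the head went in.

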